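# Set the stop of the strap gauge to the arrow

### The job

The strap length gauge on the worktop has a stop block that slides on its bar. Take hold of the stop block, slide it along until its middle is level with the arrow-shaped mark (not the round one), let it stand still there in your grip for half a second, then let go so that it stays there.

Things in the scene. Friction and masses are not known exactly. Their poses are not given: they have to be found in the camera images.
- stop: Stop block: upright grey metal block, 36 mm across the bar, 32 along it, 60 high, threaded on the bar. Origin: the place to grip, in the block's middle, 18 mm below its top, 112 above the worktop. y axis along the bar (level), z up. Slides only along y; about 2.5 N friction holds it where it is left. The sides facing across the bar are free to grip from above.
- arrow: The wanted mark: flat brass arrow, about 36 mm long and wide, 6 thick, fixed on the rule that lies on the gauge's base in front of the bar, pointing to the bar. Origin under its middle, 22 mm above the worktop, 54 mm in front of the bar's axis; x axis points to the bar, y axis runs along the bar, the same way as the stop block's.
- disc: The other mark, not to be used: flat round brass disc, 24 mm across, 6 thick, fixed on the same rule. Origin under its middle; axes as the arrow's. Which of the two marks lies to the left changes.
- gauge: Strap gauge, fixed to the worktop: wooden base 110 x 350 x 15 mm with a post at each end (tops 98 mm above the worktop, 302 mm clear between) and a round steel bar 12 mm thick between them, axis 85 mm above the worktop. Origin: centre of the underside; y along the bar, x to the back; the bar lies at x = +18 mm. The stop block can go 125 mm either way from the middle.

How it is judged:
By the outcome, as a careful person would: the job done as asked, in the order asked, and still so for the second after the job is handed in, with the robot touching nothing.
It also fails if it takes over 32 s, if anything falls off the work surface, if the arm or the gripper's body presses on something with over 40 N, if the wrist force passes 120 N, or if a joint passes its speed limit or range.

### The arm

A 7-joint arm with a two-finger parallel gripper is mounted at the origin on a cart in front of the work surface, level with it; the furniture and walls round the work are solid. World frame = base frame: x ahead of the robot, y to its left, z up, the work surface at z = 0. Lengths are in m, angles in rad, forces in N, time in s.
With the tool pointing down it reaches from about 0.425 to 0.925 m from the base axis. Payload 6.8 kg.
Tool frame: the origin (TCP) lies at the very end of the fingers, on their centre line; the grasp point (between the pads) lies 19 mm behind it (bot.grasp_offset is the distance from the TCP to the grasp point, in m); z points along the fingers, y is the direction in which the jaws open and shut (so a half turn about z gives the same grasp; the last joint's range is limited). The gripper opens to 85 mm and grips with 20 to 120 N. Pads are 22 mm wide; open, the fingers measure 114 mm over their backs; the gripper's body (76 mm by 85 mm) begins 54 mm behind the grasp point. The pads swing forward as they close: fully open they stand 13 mm farther back than shut.
Start: joints at [1.051, 0.477, 0.022, 1.555, -0.011, 1.109, -0.083], TCP at [0.27, -0.619, 0.231] pointing down, gripper open.
Joint ranges: [-2.96, 2.96], [-0.34, 2.1], [-1.41, 1.46], [0.24, 2.44], [-1.37, 4.51], [0.17, 1.92], [-2.96, 2.96]. Speed limits (rad/s): [2.39, 2.39, 3.14, 3.14, 3.14, 3.14, 3.14].

### API

Orientations are given as a unit quaternion [w, x, y, z].
In Python, from station import monitor, cams, bot, finder gives the robot as it stands.
- The arm moves only by the tool jog_arm, never from a script. Its argument "plan" is a list of rows, each an object of numbers: "x", "y", "z": the shift along the tool's x, y, z as a fraction of full scale; "wx", "wy", "wz": the turn, a rotation vector about the tool's x, y, z as a fraction of full scale. A call has 1 to 12 rows; each row is the pose to reach, as a shift and turn from the pose measured when the call began, along the tool's axes at that moment, turning the shorter way round; what a row does not reach only later rows make up. Full scale, the value 1, is 20 cm for a shift and 180 degrees for a turn. A row lasts 1/12 s, in which the tool goes at most 41.7 mm and 7.16 degrees, less where a joint would pass 70% of its speed; a pose out of reach is approached as far as the arm can. A call with a number of a shift or a turn outside -1 to 1 is refused whole. A call with a gripper value outside its range is refused whole. "hand" is the opening, from -1 (shut) to 1 (fully open), set as the call begins (left out, the last holds). The fingers move at their own pace and stop on an object; "grip_force" is the grip in N (left out, the last holds). Time passes only in rows, so rows that repeat a pose let the fingers close. It gives the time, the measured TCP pose, the force and the opening at its end, in the units of the state.
- monitor.get_obs(): the state, without advancing time (a new reading comes with each control period).
- cams.read_camera(name): name is "scene" or "top" or "wrist"; returns the picture (480x640x3 uint8, red, green, blue); there is no depth.
- cams.get_calibration(name): a dict with "fx", "fy", "cx", "cy" (pixels), "distortion" ([k1, k2, p1, p2, k3] as OpenCV has them; the pictures are not rectified), "extrinsics" (4x4, takes a point from world to camera coordinates). Camera axes: x right, y down, z forward; pixel columns grow to the right and rows downward; lengths in m; the calibration is good to about 2 mm. A picture is of the moment at which its call begins: read the wrist's pose just before it. get_calibration takes no time and is no camera call; for the wrist camera it gives the pose at the moment of the call.
- bot.hand_in(): hands the job in, once; it reports no verdict.
Trained networks look in the newest picture that a camera, given by its name, has taken for a name from the list of things; names that differ only in an ending like _2 or _b are one class to them, and where a whole thing is asked for, a point or a joint stands for the part that bears it (a point fixed in the world has none). Each returns a list of dicts, best first, with "confidence" (0 to 1); they miss things now and then, are a little off and sometimes report something else, mostly with a low value. They report only what shows in the picture. A call takes as long as a camera call.
- finder.find_in(camera, target): "bbox" ([left, top, width, height] in pixels, round what is visible of it).
- finder.place_of(camera, target): "location" ([column, row] in pixels: a listed point, or the origin of a listed thing).
The state is a dict: "t": time; "q": joint angles; "joint_vel": joint speeds; "joint_torque": joint torques, N m; "eef_pos": TCP position; "tool_rot": TCP orientation; "contact_force": force on the tool from outside, world axes, zero at the start; "torque": the same for the moment, N m; "gripper_width": opening from 0.0 (shut) to 1.0 (fully open).
Only numpy, scipy, OpenCV 4.12 (cv2) and the standard library are available. Lean on these libraries where they do the work, as an engineer would, in place of code of your own. Each camera call takes 0.05 s, during which the arm holds its last target. There are 200 camera calls.

## Working session

There is one attempt and no reset: what is moved stays moved. The work goes in short steps, Python scripts to look and compute and a tool call to move; the robot and the scene stay as the last step left them, time stands still between calls to the robot, and variables do not carry over. Pictures are saved under pics/ and viewed, about 8 in all and at most 12, crops included, and the job is handed in when it is done.

Besides the shell and the picture viewer there is one more tool, called after "Emit:" as name(argument=value, ...), one argument or row to a line, values as JSON. jog_arm: Moves the arm, as the interface text tells. Shift numbers are shares of 20 cm and turn numbers shares of 180 degrees, none past 1 either way. Its arguments: {"type":"object","properties":{"plan":{"type":"array","items":{"type":"object","properties":{"x":{"type":"number","minimum":-1,"maximum":1},"y":{"type":"number","minimum":-1,"maximum":1},"z":{"type":"number","minimum":-1,"maximum":1},"wx":{"type":"number","minimum":-1,"maximum":1},"wy":{"type":"number","minimum":-1,"maximum":1},"wz":{"type":"number","minimum":-1,"maximum":1}}}},"hand":{"type":"number"},"grip_force":{"type":"number"}},"required":["plan"]}

```bash
mkdir -p pics; cat > h.py <<'E'
import numpy as np, cv2
from station import monitor, cams, bot, finder
from scipy.spatial.transform import Rotation as R
def ray(cam,px,c=None):
    c=c or cams.get_calibration(cam)
    K=np.array([[c['fx'],0,c['cx']],[0,c['fy'],c['cy']],[0,0,1.]])
    u=cv2.undistortPoints(np.array([[px]],float),K,np.array(c['distortion'],float))[0,0]
    E=np.array(c['extrinsics']); d=E[:3,:3].T@np.array([u[0],u[1],1]); o=-E[:3,:3].T@E[:3,3]
    return o,d
def onz(cam,px,z,c=None):
    o,d=ray(cam,px,c); return o+d*(z-o[2])/d[2]
def snap(cam,name):
    im=cams.read_camera(cam); cv2.imwrite('pics/'+name+'.png',im[:,:,::-1]); return im
def rot():
    q=monitor.get_obs()['tool_rot']; return R.from_quat([q[1],q[2],q[3],q[0]])
E
python3 - <<'E'
from h import *
a=snap('scene','s0')
Z={'stop':.112,'arrow':.022,'disc':.022,'gauge':0}
for cam in ['scene','top']:
    if cam=='top': snap('top','t0')
    for n,z in Z.items():
        for r in finder.place_of(cam,n)[:2]: print(cam,n,r['confidence'],np.round(r['location'],1),onz(cam,r['location'],z).round(4))
o=monitor.get_obs();print(o['t'],o['eef_pos'],rot().as_matrix().round(3))
s=cv2.imread('pics/s0.png');t=cv2.imread('pics/t0.png')
cv2.imwrite('pics/st0.png',cv2.resize(np.hstack([s,t]),(800,300),interpolation=cv2.INTER_AREA))
E
```

```text
scene stop 0.77 [336.8 225.6] [ 0.4931 -0.1362  0.112 ]
scene arrow 0.67 [265.8 275.9] [ 0.4147 -0.0465  0.022 ]
scene disc 0.61 [373.6 297.8] [ 0.474  -0.2255  0.022 ]
scene gauge 0.74 [328.7 291.9] [ 0.4703 -0.1369  0.    ]
top stop 0.66 [323.6 202.5] [ 0.5036 -0.1174  0.112 ]
top arrow 0.65 [273.6 267. ] [ 0.4189 -0.0441  0.022 ]
top disc 0.66 [395.5 230.9] [ 0.4758 -0.2264  0.022 ]
top gauge 0.62 [326.2 227.3] [ 0.4822 -0.1222  0.    ]
0.5 [ 0.27018156 -0.61856985  0.2312757 ] [[ 0.916  0.4   -0.   ]
 [ 0.4   -0.916  0.   ]
 [ 0.    -0.    -1.   ]]
```

View pics/st0.png

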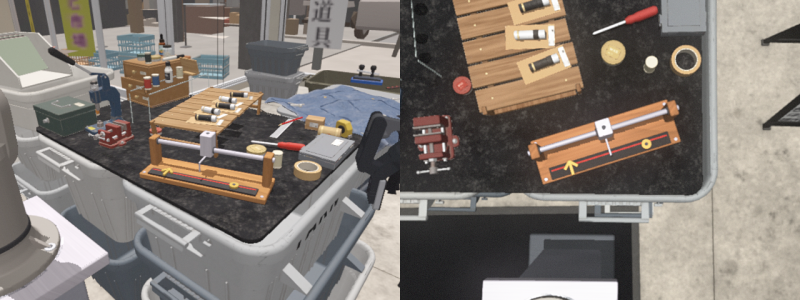

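The left scene view shows the gauge, with the stop near mid-bar at (205,140). The arrow is at the left (170,170) and the disc at the right (233,184). In the top view the arrow is at (570,167) and the disc at (647,145), which matches the networks. A thin pointer seems to stick out of the front of the stop, so I'll go closer to check it.

Emit:
jog_arm(
  plan=[
    {"x": 0.95, "y": -0.84, "wz": -0.466},
    {"x": 0.95, "y": -0.84, "wz": -0.466},
    {"x": 0.95, "y": -0.84, "wz": -0.466},
    {"x": 0.95, "y": -0.84, "wz": -0.466},
    {"x": 0.95, "y": -0.84, "wz": -0.466},
    {"x": 0.95, "y": -0.84, "wz": -0.466},
    {"x": 0.95, "y": -0.84, "wz": -0.466},
    {"x": 0.95, "y": -0.84, "wz": -0.466},
    {"x": 0.95, "y": -0.84, "wz": -0.466},
    {"x": 0.95, "y": -0.84, "wz": -0.466},
    {"x": 0.95, "y": -0.84, "wz": -0.466},
    {"x": 0.95, "y": -0.84, "wz": -0.466},
  ],
  hand=1,
)

```text
invalid input at $.plan[0]: expected keys x, y, z, wx, wy, wz
```

Emit:
jog_arm(
  plan=[
    {"x": 0.95, "y": -0.84, "z": 0, "wx": 0, "wy": 0, "wz": -0.466},
    {"x": 0.95, "y": -0.84, "z": 0, "wx": 0, "wy": 0, "wz": -0.466},
    {"x": 0.95, "y": -0.84, "z": 0, "wx": 0, "wy": 0, "wz": -0.466},
    {"x": 0.95, "y": -0.84, "z": 0, "wx": 0, "wy": 0, "wz": -0.466},
    {"x": 0.95, "y": -0.84, "z": 0, "wx": 0, "wy": 0, "wz": -0.466},
    {"x": 0.95, "y": -0.84, "z": 0, "wx": 0, "wy": 0, "wz": -0.466},
    {"x": 0.95, "y": -0.84, "z": 0, "wx": 0, "wy": 0, "wz": -0.466},
    {"x": 0.95, "y": -0.84, "z": 0, "wx": 0, "wy": 0, "wz": -0.466},
    {"x": 0.95, "y": -0.84, "z": 0, "wx": 0, "wy": 0, "wz": -0.466},
    {"x": 0.95, "y": -0.84, "z": 0, "wx": 0, "wy": 0, "wz": -0.466},
    {"x": 0.95, "y": -0.84, "z": 0, "wx": 0, "wy": 0, "wz": -0.466},
    {"x": 0.95, "y": -0.84, "z": 0, "wx": 0, "wy": 0, "wz": -0.466},
  ],
  hand=1,
)

```text
t: 1.5
eef_pos: [0.377, -0.3886, 0.2315]
tool_rot: [0.0, 0.589, 0.808, -0.0]
contact_force: [0.5, 0.8, 0.8]
gripper_width: 0.999
```

Emit:
jog_arm(
  plan=[
    {"x": 0.95, "y": 0.95, "z": 0, "wx": 0, "wy": 0, "wz": 0},
    {"x": 0.95, "y": 0.95, "z": 0, "wx": 0, "wy": 0, "wz": 0},
    {"x": 0.95, "y": 0.95, "z": 0, "wx": 0, "wy": 0, "wz": 0},
    {"x": 0.95, "y": 0.95, "z": 0, "wx": 0, "wy": 0, "wz": 0},
    {"x": 0.95, "y": 0.95, "z": 0, "wx": 0, "wy": 0, "wz": 0},
    {"x": 0.95, "y": 0.95, "z": 0, "wx": 0, "wy": 0, "wz": 0},
    {"x": 0.95, "y": 0.95, "z": 0, "wx": 0, "wy": 0, "wz": 0},
    {"x": 0.95, "y": 0.95, "z": 0, "wx": 0, "wy": 0, "wz": 0},
    {"x": 0.95, "y": 0.95, "z": 0, "wx": 0, "wy": 0, "wz": 0},
  ],
)

```text
t: 2.25
eef_pos: [0.5001, -0.1485, 0.2316]
tool_rot: [0.0, 0.588, 0.809, -0.0]
contact_force: [-1.2, -0.5, 0.7]
gripper_width: 1.003
```

```bash
cat > m.py <<'E'
from h import *
import sys
Z={'stop':.112,'arrow':.022,'disc':.022}
o=monitor.get_obs(); Rm=rot().as_matrix(); p=np.array(o['eef_pos'])
print(o['t'],p.round(4),Rm.round(4).tolist(),np.round(o['contact_force'],1))
P={}
for cam in ['wrist','top','scene']:
    c=cams.get_calibration(cam); snap(cam,cam[0]+sys.argv[1])
    for n,z in Z.items():
        for r in finder.place_of(cam,n)[:1]:
            w=onz(cam,r['location'],z,c); P[cam,n]=w
            print(cam,n,round(r['confidence'],2),np.round(r['location'],1),w.round(4),'tool',(Rm.T@(w-p)).round(4))
E
python3 m.py 1
```

```text
2.25 [ 0.5001 -0.1485  0.2316] [[-0.309, 0.9511, 0.0004], [0.9511, 0.309, -0.0003], [-0.0004, 0.0002, -1.0]] [-1.2 -0.5  0.7]
wrist stop 0.66 [323.  199.6] [ 0.4996 -0.121   0.112 ] tool [0.0264 0.008  0.1195]
wrist arrow 0.57 [263.9  69.6] [ 0.4222 -0.0443  0.022 ] tool [ 0.1233 -0.042   0.2095]
wrist disc 0.86 [266.6 271.4] [ 0.4766 -0.2265  0.022 ] tool [-0.0668 -0.0465  0.2096]
scene arrow 0.46 [265.  276.8] [ 0.4118 -0.0477  0.022 ] tool [ 0.1232 -0.0529  0.2095]
scene disc 0.61 [375.3 294.8] [ 0.4828 -0.2223  0.022 ] tool [-0.0647 -0.0394  0.2096]
```

View pics/w1.png

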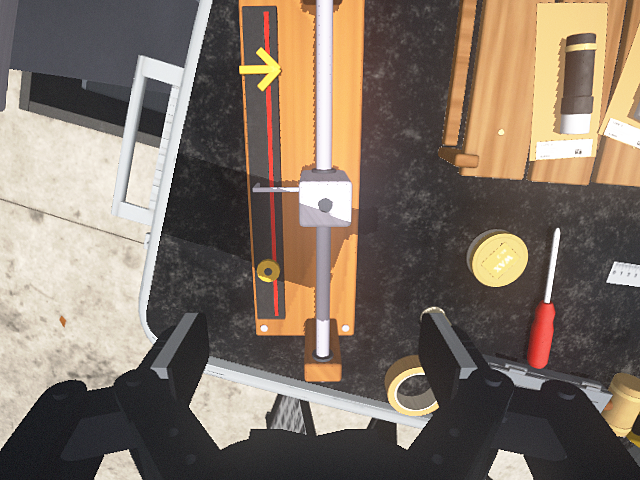

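The wrist view shows the stop at (325,200), with a thin pointer on its front at (275,188). The arrow is at (262,69) and the disc at (268,271). Next I'll refine the bar angle and the arrow from colour segmentation, and check the pointer's height.

```bash
python3 - <<'E'
from h import *
p=np.array(monitor.get_obs()['eef_pos']);Rm=rot().as_matrix()
T=lambda w:(Rm.T@(w-p)).round(4)
c=cams.get_calibration('wrist');im=cv2.imread('pics/w1.png')
h=cv2.cvtColor(im,cv2.COLOR_BGR2HSV)
m=cv2.inRange(h,(22,150,120),(35,255,255));m[:,:235]=0;m[:,290:]=0;m[100:]=0
ys,xs=np.nonzero(m);print('arrow bbox',xs.min(),xs.max(),ys.min(),ys.max())
for px in [(xs.min(),(ys.min()+ys.max())/2),(xs.max(),ys[xs>=xs.max()-1].mean()),((xs.min()+xs.max())/2,(ys.min()+ys.max())/2)]: print(px,T(onz('wrist',px,.028,c)))
r=cv2.inRange(h,(0,180,100),(8,255,255))|cv2.inRange(h,(172,180,100),(180,255,255));r[:,:255]=0;r[:,300:]=0
ys,xs=np.nonzero(r);f=np.polyfit(ys,xs,1)
a,b=[onz('wrist',(np.polyval(f,y),y),.022,c) for y in(20,310)];d=a-b;print('red line yaw deg',np.degrees(np.arctan2(-d[0],d[1])),T(a),T(b))
for n,px,z in [('barL',(323.5,10),.085),('barM',(323.5,165),.085),('barR',(322.5,345),.085),('ptr tip',(255,188),.028),('ptr mid',(285,189),.06),('top',(300,180),.13),('top',(351,180),.13),('top',(301,224),.13),('top',(351,224),.13)]: print(n,T(onz('wrist',px,z,c)))
print('tooly yaw',np.degrees(np.arctan2(Rm[1,1],Rm[0,1])), 'cam in tool',T(ray('wrist',(320,240),c)[0]))
s=cv2.imread('pics/s0.png')[190:310,230:390];w=im[160:260,235:375]
k=cv2.resize(s,(800,600),interpolation=cv2.INTER_CUBIC);cv2.imwrite('pics/sc.png',k)
E
```

```text
arrow bbox 239 279 48 90
(np.int64(239), np.float64(69.0)) [ 0.1234 -0.0627  0.2034]
(np.int64(279), np.float64(68.16666666666667)) [ 0.1237 -0.0282  0.2034]
(np.float64(259.0), np.float64(69.0)) [ 0.1231 -0.0454  0.2034]
red line yaw deg 17.919339371080497 [ 0.1633 -0.0393  0.2094] [-0.111  -0.0388  0.2095]
barL [0.1547 0.0082 0.1464]
barM [0.0477 0.0089 0.1464]
barR [-0.112   0.0094  0.1465]
ptr tip [ 0.0199 -0.0532  0.2034]
ptr mid [ 0.0247 -0.0228  0.1714]
top [ 0.0432 -0.0075  0.1014]
top [0.0433 0.0256 0.1014]
top [ 0.0135 -0.0072  0.1014]
top [0.0136 0.0265 0.1014]
tooly yaw 17.81375749900644 cam in tool [ 0.0811  0.0011 -0.1404]
```

View pics/sc.png

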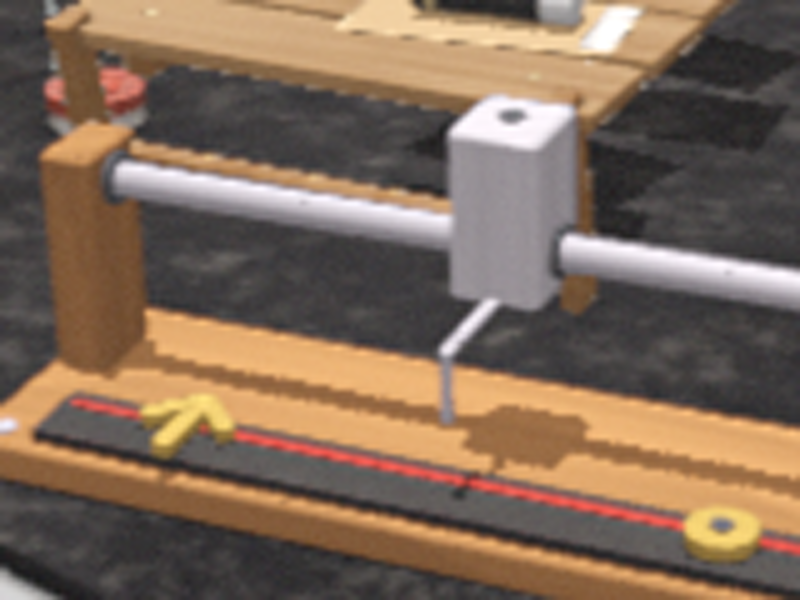

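The pointer is attached at the block's underside, at about (490,300) in this crop, so it is well below the grip zone and the front and back faces are free. The stop is at about +27.5 mm along tool x and +9 mm along tool y. The tool is within 0.1° of the bar's direction.

Emit:
jog_arm(
  plan=[
    {"x": 0.138, "y": 0.045, "z": 0.1, "wx": 0, "wy": 0, "wz": 0},
    {"x": 0.138, "y": 0.045, "z": 0.25, "wx": 0, "wy": 0, "wz": 0},
    {"x": 0.138, "y": 0.045, "z": 0.4, "wx": 0, "wy": 0, "wz": 0},
    {"x": 0.138, "y": 0.045, "z": 0.52, "wx": 0, "wy": 0, "wz": 0},
    {"x": 0.138, "y": 0.045, "z": 0.62, "wx": 0, "wy": 0, "wz": 0},
    {"x": 0.138, "y": 0.045, "z": 0.67, "wx": 0, "wy": 0, "wz": 0},
    {"x": 0.138, "y": 0.045, "z": 0.69, "wx": 0, "wy": 0, "wz": 0},
    {"x": 0.138, "y": 0.045, "z": 0.69, "wx": 0, "wy": 0, "wz": 0},
    {"x": 0.138, "y": 0.045, "z": 0.69, "wx": 0, "wy": 0, "wz": 0},
  ],
)

```text
t: 3.6
eef_pos: [0.5006, -0.1208, 0.0943]
tool_rot: [0.001, 0.589, 0.808, 0.0]
contact_force: [0.2, -0.3, -0.6]
gripper_width: 1.0
```

Emit:
jog_arm(
  plan=[
    {"x": 0, "y": 0, "z": 0, "wx": 0, "wy": 0, "wz": 0},
    {"x": 0, "y": 0, "z": 0, "wx": 0, "wy": 0, "wz": 0},
    {"x": 0, "y": 0, "z": 0, "wx": 0, "wy": 0, "wz": 0},
    {"x": 0, "y": 0, "z": 0, "wx": 0, "wy": 0, "wz": 0},
    {"x": 0, "y": 0, "z": 0, "wx": 0, "wy": 0, "wz": 0},
    {"x": 0, "y": 0, "z": 0, "wx": 0, "wy": 0, "wz": 0},
    {"x": 0, "y": 0, "z": 0, "wx": 0, "wy": 0, "wz": 0},
    {"x": 0, "y": 0, "z": 0, "wx": 0, "wy": 0, "wz": 0},
    {"x": 0, "y": 0, "z": 0, "wx": 0, "wy": 0, "wz": 0},
    {"x": 0, "y": 0, "z": 0, "wx": 0, "wy": 0, "wz": 0},
    {"x": 0, "y": 0, "z": 0, "wx": 0, "wy": 0, "wz": 0},
    {"x": 0, "y": 0, "z": 0, "wx": 0, "wy": 0, "wz": 0},
  ],
  hand=-1,
  grip_force=40,
)

```text
t: 4.6
eef_pos: [0.4999, -0.1215, 0.095]
tool_rot: [0.001, 0.589, 0.808, -0.001]
contact_force: [-4.2, -1.2, 8.1]
gripper_width: 0.419
```

```bash
python3 m.py 2
```

```text
4.6 [ 0.4999 -0.1215  0.095 ] [[-0.3057, 0.9521, 0.0003], [0.9521, 0.3057, -0.0018], [-0.0018, -0.0003, -1.0]] [-4.2 -1.2  8.1]
wrist stop 0.7 [313.7 336.3] [ 0.5004 -0.1191  0.112 ] tool [ 0.002   0.0013 -0.017 ]
wrist arrow 0.81 [213.5  89.9] [ 0.4199 -0.0455  0.022 ] tool [ 0.0969 -0.0529  0.0728]
top arrow 0.57 [275.  266.8] [ 0.4192 -0.0461  0.022 ] tool [ 0.0965 -0.0538  0.0728]
scene stop 0.73 [334.3 223.8] [ 0.496  -0.1285  0.112 ] tool [-0.0056 -0.0059 -0.017 ]
scene arrow 0.52 [265.  273.4] [ 0.4198 -0.0392  0.022 ] tool [ 0.1029 -0.0511  0.0728]
scene disc 0.56 [372.2 296.9] [ 0.4747 -0.2223  0.022 ] tool [-0.0882 -0.0547  0.0732]
```

View pics/w2.png

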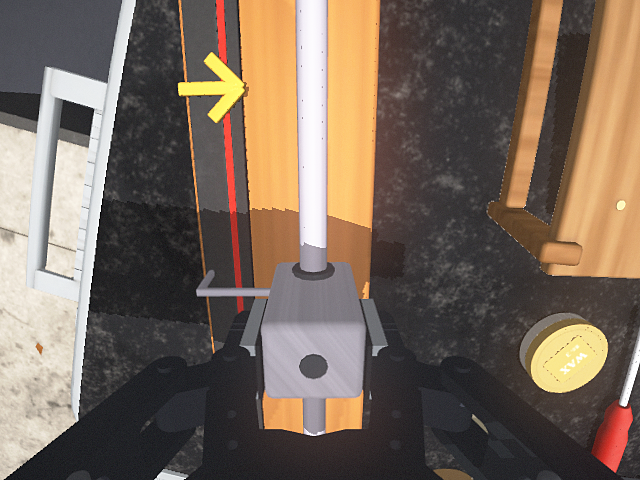

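The block is gripped: the opening of 0.42 is about 36 mm. The hole in its top is at (313,366), the arrow at (213,89), and the pads are on the front and back faces. I'll work out the slide from the hole and the arrow.

```bash
cat > g.py <<'E'
from h import *
import sys
p=np.array(monitor.get_obs()['eef_pos']);Rm=rot().as_matrix()
T=lambda w:(Rm.T@(w-p)).round(4)
c=cams.get_calibration('wrist');im=cv2.imread(sys.argv[1])
h=cv2.cvtColor(im,cv2.COLOR_BGR2HSV)
m=cv2.inRange(h,(22,150,120),(35,255,255));x0,x1,y0,y1=map(int,sys.argv[2].split(','))
k=np.zeros_like(m);k[y0:y1,x0:x1]=m[y0:y1,x0:x1];ys,xs=np.nonzero(k)
px=((xs.min()+xs.max())/2,(ys.min()+ys.max())/2);print('arrow',px,T(onz('wrist',px,.028,c)))
g=cv2.cvtColor(im,cv2.COLOR_BGR2GRAY)[350:385,295:332];ys,xs=np.nonzero(g<70)
px=(295+(xs.min()+xs.max())/2,350+(ys.min()+ys.max())/2);print('hole',px,T(onz('wrist',px,.13,c)))
for px,z in [((313,271),.085),((204,292),.072),((204,292),.066)]: print(px,z,T(onz('wrist',px,z,c)))
E
python3 g.py pics/w2.png 170,260,40,130
```

```text
arrow (np.float64(210.5), np.float64(87.0)) [ 0.0979 -0.0528  0.0668]
hole (np.float64(311.5), np.float64(363.0)) [ 0.003   0.0005 -0.035 ]
(313, 271) 0.085 [0.0178 0.001  0.0099]
(204, 292) 0.072 [ 0.0011 -0.0523  0.023 ]
(204, 292) 0.066 [-0.0019 -0.0542  0.029 ]
```

Emit:
jog_arm(
  plan=[
    {"x": 0.04, "y": 0, "z": 0, "wx": 0, "wy": 0, "wz": 0},
    {"x": 0.09, "y": 0, "z": 0, "wx": 0, "wy": 0, "wz": 0},
    {"x": 0.15, "y": 0, "z": 0, "wx": 0, "wy": 0, "wz": 0},
    {"x": 0.21, "y": 0, "z": 0, "wx": 0, "wy": 0, "wz": 0},
    {"x": 0.27, "y": 0, "z": 0, "wx": 0, "wy": 0, "wz": 0},
    {"x": 0.33, "y": 0, "z": 0, "wx": 0, "wy": 0, "wz": 0},
    {"x": 0.39, "y": 0, "z": 0, "wx": 0, "wy": 0, "wz": 0},
    {"x": 0.43, "y": 0, "z": 0, "wx": 0, "wy": 0, "wz": 0},
    {"x": 0.46, "y": 0, "z": 0, "wx": 0, "wy": 0, "wz": 0},
    {"x": 0.478, "y": 0, "z": 0, "wx": 0, "wy": 0, "wz": 0},
    {"x": 0.478, "y": 0, "z": 0, "wx": 0, "wy": 0, "wz": 0},
    {"x": 0.478, "y": 0, "z": 0, "wx": 0, "wy": 0, "wz": 0},
  ],
)

```text
t: 6.2
eef_pos: [0.4693, -0.0284, 0.095]
tool_rot: [-0.0, 0.589, 0.808, -0.001]
contact_force: [-4.6, -0.4, 8.5]
gripper_width: 0.415
```

```bash
python3 m.py 3; python3 - <<'E'
import cv2,numpy as np
w=cv2.imread('pics/w3.png')[200:420,140:400];t=cv2.imread('pics/t3.png')[130:310,220:420]
cv2.imwrite('pics/c3.png',np.hstack([cv2.resize(w,(400,338)),cv2.resize(t,(376,338))]))
E
```

```text
6.2 [ 0.4693 -0.0284  0.095 ] [[-0.3071, 0.9517, -0.0016], [0.9517, 0.3071, -0.0011], [-0.0005, -0.0019, -1.0]] [-4.6 -0.4  8.5]
wrist stop 0.81 [314.  336.2] [ 0.4701 -0.0261  0.112 ] tool [ 0.002   0.0014 -0.017 ]
wrist arrow 0.58 [228.7 257.8] [ 0.4207 -0.0442  0.022 ] tool [-0.0001 -0.051   0.0731]
top disc 0.54 [393.1 231.6] [ 0.4746 -0.2228  0.022 ] tool [-0.1865 -0.0545  0.0732]
scene stop 0.92 [280.5 213.5] [ 0.4716 -0.0305  0.112 ] tool [-0.0026  0.0015 -0.017 ]
scene arrow 0.5 [265.9 275.8] [ 0.4151 -0.0464  0.022 ] tool [-0.0004 -0.057   0.0731]
scene disc 0.72 [373.  295.5] [ 0.4788 -0.2208  0.022 ] tool [-0.1859 -0.0499  0.0732]
```

View pics/c3.png

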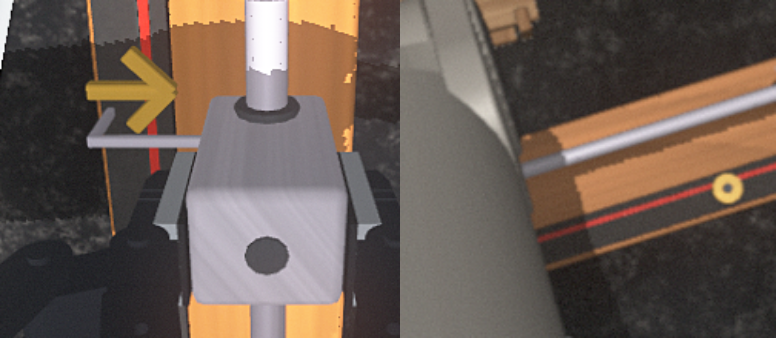

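The left crop shows the stop's hole at full-image (313,366) and the arrow's axis at row 259. The pointer tip ends at about (212,272). I'll compare these precisely.

```bash
python3 - <<'E'
from h import *
p=np.array(monitor.get_obs()['eef_pos']);Rm=rot().as_matrix();c=cams.get_calibration('wrist')
u=np.array([-.3077,.9515,0]) # bar dir yaw 17.92
im=cv2.imread('pics/w3.png');h=cv2.cvtColor(im,cv2.COLOR_BGR2HSV)
m=cv2.inRange(h,(20,150,60),(35,255,255))
n,l,s,ce=cv2.connectedComponentsWithStats(m)
for i in range(1,n):
    if s[i,4]>150: print(s[i],ce[i].round(1))
f=lambda px,z:round(1000*float(u@(onz('wrist',px,z,c)-p)),2)
g=cv2.cvtColor(im,cv2.COLOR_BGR2GRAY)[345:390,290:337];n,l,s,ce=cv2.connectedComponentsWithStats((g<75).astype('uint8'))
for i in range(1,n):
    if s[i,4]>60: print('hole',s[i],ce[i]+[290,345],f(ce[i]+[290,345],.13))
print('arrow tail/tip/finder',f((197,259.5),.028),f((257,258),.028),f((228.7,257.8),.022),f((228.7,257.8),.028))
print('barjoint-16',f((313,271),.085)-16,'topfront-16',f((313,324),.13)-16,'topback+16',f((313,397),.13)+16)
E
```

```text
[ 195  230   60   57 1230] [228.6 258.4]
arrow tail/tip/finder 1.09 2.12 -0.06 2.22
barjoint-16 1.7800000000000011 topfront-16 2.1799999999999997 topback+16 4.609999999999999
```

Pixel estimates put the stop 0–2 mm past the arrow, and the encoders show a travel of 98 mm where about 96 was wanted. I'll back off about 1 mm and hold for over 0.5 s. Then I'll release and check from directly above, where errors from the height difference cancel.

Emit:
jog_arm(
  plan=[
    {"x": -0.006, "y": 0, "z": 0, "wx": 0, "wy": 0, "wz": 0},
    {"x": -0.006, "y": 0, "z": 0, "wx": 0, "wy": 0, "wz": 0},
    {"x": -0.006, "y": 0, "z": 0, "wx": 0, "wy": 0, "wz": 0},
    {"x": -0.006, "y": 0, "z": 0, "wx": 0, "wy": 0, "wz": 0},
    {"x": -0.006, "y": 0, "z": 0, "wx": 0, "wy": 0, "wz": 0},
    {"x": -0.006, "y": 0, "z": 0, "wx": 0, "wy": 0, "wz": 0},
    {"x": -0.006, "y": 0, "z": 0, "wx": 0, "wy": 0, "wz": 0},
    {"x": -0.006, "y": 0, "z": 0, "wx": 0, "wy": 0, "wz": 0},
    {"x": -0.006, "y": 0, "z": 0, "wx": 0, "wy": 0, "wz": 0},
    {"x": -0.006, "y": 0, "z": 0, "wx": 0, "wy": 0, "wz": 0},
    {"x": -0.006, "y": 0, "z": 0, "wx": 0, "wy": 0, "wz": 0},
    {"x": -0.006, "y": 0, "z": 0, "wx": 0, "wy": 0, "wz": 0},
  ],
)

```text
t: 7.8
eef_pos: [0.4695, -0.0289, 0.095]
tool_rot: [-0.001, 0.588, 0.809, -0.001]
contact_force: [-4.1, 1.8, 5.2]
gripper_width: 0.412
```

Emit:
jog_arm(
  plan=[
    {"x": 0, "y": 0, "z": 0, "wx": 0, "wy": 0, "wz": 0},
    {"x": 0, "y": 0, "z": 0, "wx": 0, "wy": 0, "wz": 0},
    {"x": 0, "y": 0, "z": 0, "wx": 0, "wy": 0, "wz": 0},
    {"x": 0, "y": 0, "z": 0, "wx": 0, "wy": 0, "wz": 0},
    {"x": 0, "y": 0, "z": 0, "wx": 0, "wy": 0, "wz": 0},
    {"x": 0, "y": 0, "z": 0, "wx": 0, "wy": 0, "wz": 0},
    {"x": 0, "y": 0, "z": 0, "wx": 0, "wy": 0, "wz": 0},
    {"x": 0, "y": 0, "z": 0, "wx": 0, "wy": 0, "wz": 0},
    {"x": 0, "y": 0, "z": 0, "wx": 0, "wy": 0, "wz": 0},
    {"x": 0, "y": 0, "z": 0, "wx": 0, "wy": 0, "wz": 0},
  ],
  hand=1,
)

```text
t: 8.63
eef_pos: [0.4695, -0.029, 0.095]
tool_rot: [-0.001, 0.588, 0.809, -0.001]
contact_force: [0.1, -0.8, 1.0]
gripper_width: 1.0
```

Emit:
jog_arm(
  plan=[
    {"x": 0, "y": 0, "z": -0.1, "wx": 0, "wy": 0, "wz": 0},
    {"x": 0, "y": 0, "z": -0.25, "wx": 0, "wy": 0, "wz": 0},
    {"x": 0, "y": 0, "z": -0.4, "wx": 0, "wy": 0, "wz": 0},
    {"x": -0.1, "y": 0, "z": -0.5, "wx": 0, "wy": 0, "wz": 0},
    {"x": -0.25, "y": 0, "z": -0.6, "wx": 0, "wy": 0, "wz": 0},
    {"x": -0.4, "y": 0, "z": -0.6, "wx": 0, "wy": 0, "wz": 0},
    {"x": -0.4, "y": 0, "z": -0.6, "wx": 0, "wy": 0, "wz": 0},
    {"x": -0.4, "y": 0, "z": -0.6, "wx": 0, "wy": 0, "wz": 0},
    {"x": -0.4, "y": 0, "z": -0.6, "wx": 0, "wy": 0, "wz": 0},
  ],
)

```text
t: 9.38
eef_pos: [0.4938, -0.1045, 0.2145]
tool_rot: [-0.001, 0.588, 0.809, -0.001]
contact_force: [0.3, 0.8, -0.9]
gripper_width: 1.0
```

```bash
python3 m.py 4; python3 - <<'E'
import cv2,numpy as np
w=cv2.imread('pics/w4.png');print(w.shape)
E
```

```text
9.3833 [ 0.4938 -0.1045  0.2145] [[-0.3075, 0.9516, -0.0029], [0.9516, 0.3075, 0.0002], [0.001, -0.0027, -1.0]] [ 0.3  0.8 -0.9]
wrist stop 0.6 [314.6 121. ] [ 0.4707 -0.0277  0.112 ] tool [0.0801 0.0019 0.1026]
wrist disc 0.82 [261.1 314.3] [ 0.4768 -0.2219  0.022 ] tool [-0.1067 -0.0517  0.1926]
top disc 0.57 [397.2 229. ] [ 0.4787 -0.2289  0.022 ] tool [-0.1139 -0.0522  0.1926]
scene stop 0.6 [282.8 213.4] [ 0.4744 -0.0332  0.112 ] tool [0.0737 0.0037 0.1026]
scene arrow 0.44 [267.3 276.4] [ 0.4152 -0.0497  0.022 ] tool [ 0.0761 -0.0575  0.1928]
scene disc 0.42 [372.8 298. ] [ 0.4727 -0.2249  0.022 ] tool [-0.1083 -0.0566  0.1926]
(480, 640, 3)
```

View pics/w4.png

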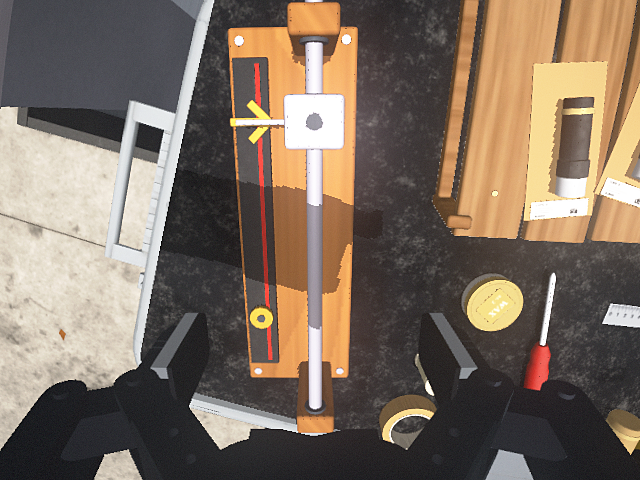

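From directly overhead, the hole in the stop is at (314,121), the pointer lies along the arrow's shaft at row 122, and the arrow's wings span rows 100–143. I'll quantify that.

```bash
python3 - <<'E'
from h import *
p=np.array(monitor.get_obs()['eef_pos']);c=cams.get_calibration('wrist');u=np.array([-.3077,.9515,0])
im=cv2.imread('pics/w4.png');h=cv2.cvtColor(im,cv2.COLOR_BGR2HSV)
f=lambda px,z:round(1000*float(u@(onz('wrist',px,z,c)-p)),2)
m=cv2.inRange(h,(20,150,100),(35,255,255));m[:,:225]=0;m[:,276:]=0;m[90:0]=0;m[160:]=0;m[:92]=0
ys,xs=np.nonzero(m);Y=(ys.min()+ys.max())/2;print('arrow',xs.min(),xs.max(),ys.min(),ys.max(),f((250,Y),.028))
g=cv2.cvtColor(im,cv2.COLOR_BGR2GRAY)
n,l,s,ce=cv2.connectedComponentsWithStats((g[108:136,300:328]<150).astype('uint8'))
for i in range(1,n): 
    if s[i,4]>50: print('hole',ce[i]+[300,108],f(ce[i]+[300,108],.13))
col=g[85:160,[292,335]].astype(int);d=np.abs(np.diff(col,axis=0)).sum(1);print([(i+85,int(v)) for i,v in enumerate(d) if v>60])
n,l,s,ce=cv2.connectedComponentsWithStats((cv2.inRange(h,(0,0,200),(180,60,255))[85:160,280:350]));print(s,f((314,95),.13),f((314,148.5),.13))
cv2.imwrite('pics/c4.png',cv2.resize(im[85:160,220:360],(800,429),interpolation=cv2.INTER_CUBIC))
E
```

```text
arrow 230 270 100 142 80.07
[(93, 65), (94, 163), (148, 84)]
[[   0    0   70   75 1920]
 [  26    0   17    9  131]
 [   0    9   65   66 3199]] 94.56 64.52
```

View pics/c4.png

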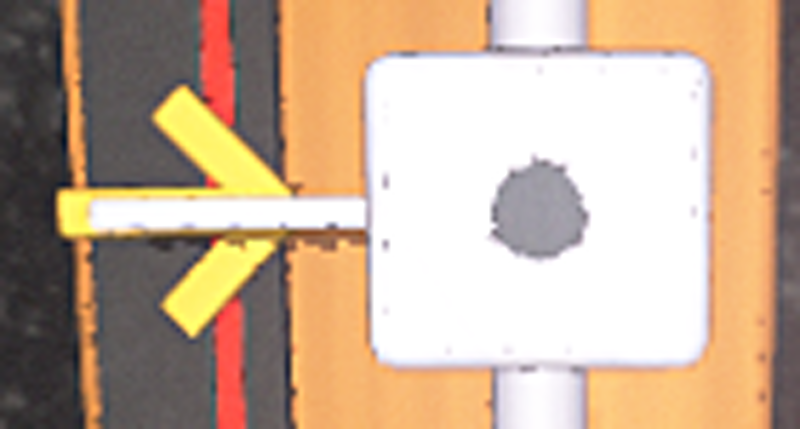

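The crop shows the pointer on the arrow's shaft and the hole level with the arrow's middle. The stop's middle measures 79.5 mm against 80.1 mm for the arrow, about 0.5 mm apart. The gripper is clear, so I'll hand in.

```bash
python3 -c "
from station import bot; print(bot.hand_in())"
```

```text
the job is handed in; nothing more can be done
None
```

The job is handed in: the stop block now stands level with the arrow, not the disc, and the gripper is clear of it. I gripped the block front and back at 40 N and slid it about 98 mm along the bar. I then backed it off about 0.6 mm, held it still for roughly 0.9 s, opened and lifted away. The robot's clock read about 10 s of the 32 s allowed.

- **Last check:** the wrist camera, directly above and after release, put the block's middle about 0.5 mm from the arrow's. The block's pointer lay along the arrow's shaft.
- **Disagreements:** while the block was still gripped, the estimates of its offset ranged from 0 to 2 mm too far, which is why I backed it off. The scene camera's network was noisier: it was about 10 mm out at the start, and 2 mm out in the last picture. In that last picture the wrist network did not report the arrow, so I measured it by colour in the image. My automatic hole detection also failed, so the block's middle comes from its top edges.
- **Forces:** the readings at the end of each move stayed below about 10 N.

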